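Charge the storm lights, one of them hidden behind the bandage tin

TASK

Get all the slim emergency lights charging: set the bandage tin aside to reach the light lying behind it in the bench bay, and slide that light and every one on the table, contact end first, fully home into the dock's slots, one per slot. When all are in, with the red child-lock cover slid aside, press the green start button right down, then slide the cover back over it. The tin must end up standing where it stood, the same way round, and never be tipped over; leave the flashlight, the tweezers tin and the thermometer case alone.

Things in the scene. Friction and masses are not known exactly. Their poses are not given: they have to be found in the camera images.
- tin_mid (a point): Centre (half-way up) of the steel bandage tin: white upright box with a green cross, 62 (its x) x 100 (its y) x 95 mm tall, about 0.32 kg, flat bottom 47.5 mm below this point. It stands in the front (robot's) half of the bench bay, its 62 mm side along the bay's depth.
- bay: Open-topped white bay of the bench base (seat board off), fixed; origin = centre of its underside on the table, x into the bay (away from the robot), z up. Floor 6 mm thick; inside x = -110 (open front) to 125 mm, y = -105 to 105; side and back walls 60 mm high. Its small swing door, at the left front corner, is fixed wide open and reaches 210 mm to the left; the bench behind is 74 mm high.
- light_a_mid (a point): Centre of the slim rechargeable light that lies on the floor of the bay, across it, close behind the tin (5 to 20 mm gap, too little for a finger; the tin is far taller): dark flat bar 140 (x) x 40 (y) x 24 mm (z), 0.16 kg, orange lamp end at -x, aluminium end with copper contacts at +x. Gripped across its 40 mm width.
- light_b_mid (a point): Centre of a slim rechargeable light lying flat on the table (may be absent): dark flat bar 140 (x) x 40 (y) x 24 mm (z), 0.16 kg, orange lamp end at -x, aluminium end with copper contacts at +x.
- light_c_mid (a point): Centre of a slim rechargeable light lying flat on the table (may be absent): dark flat bar 140 (x) x 40 (y) x 24 mm (z), 0.16 kg, orange lamp end at -x, aluminium end with copper contacts at +x.
- light_d_mid (a point): Centre of a slim rechargeable light lying flat on the table (may be absent): dark flat bar 140 (x) x 40 (y) x 24 mm (z), 0.16 kg, orange lamp end at -x, aluminium end with copper contacts at +x.
- light_a_contacts (a point): Middle of the contact end face of light_a: 70 mm along +x from its centre, half-way up.
- light_b_contacts (a point): Middle of the contact end face of light_b: 70 mm along +x from its centre, half-way up.
- light_c_contacts (a point): Middle of the contact end face of light_c: 70 mm along +x from its centre, half-way up.
- light_d_contacts (a point): Middle of the contact end face of light_d: 70 mm along +x from its centre, half-way up.
- dock: White and grey charging dock, fixed, 320 mm wide (y); origin = centre of its underside, x away from the robot = the way lights slide in. Hood x = -30 to 70 mm, 70 mm high (panel parts to 107 mm). Slot mouths at x = -30 mm; before each a tongue 26 mm wide, top 30 mm above the table, reaches to x = -102 mm: a light, fingers straddling the tongue, is held just above it and slid level along +x to the stop.
- slot_1 (a point): Slot 1 of the dock (1 at its -y end, 4 at its +y end, 78 mm apart): point on the end stop where the middle of a light's contact end face comes when fully home, 45 mm inside the mouth, 12 mm above the slot floor; axes as the dock's (x = insertion direction). Slot 45 mm wide with rounded lead-in, 34 mm high, floor level, 30 mm above the table. A seated light sticks out 95 mm.
- slot_2 (a point): Slot 2 of the dock (1 at its -y end, 4 at its +y end, 78 mm apart): point on the end stop where the middle of a light's contact end face comes when fully home, 45 mm inside the mouth, 12 mm above the slot floor; axes as the dock's (x = insertion direction). Slot 45 mm wide with rounded lead-in, 34 mm high, floor level, 30 mm above the table. A seated light sticks out 95 mm.
- slot_3 (a point): Slot 3 of the dock (1 at its -y end, 4 at its +y end, 78 mm apart): point on the end stop where the middle of a light's contact end face comes when fully home, 45 mm inside the mouth, 12 mm above the slot floor; axes as the dock's (x = insertion direction). Slot 45 mm wide with rounded lead-in, 34 mm high, floor level, 30 mm above the table. A seated light sticks out 95 mm.
- slot_4 (a point): Slot 4 of the dock (1 at its -y end, 4 at its +y end, 78 mm apart): point on the end stop where the middle of a light's contact end face comes when fully home, 45 mm inside the mouth, 12 mm above the slot floor; axes as the dock's (x = insertion direction). Slot 45 mm wide with rounded lead-in, 34 mm high, floor level, 30 mm above the table. A seated light sticks out 95 mm.
- guard (a joint): Child-lock tab of the dock: red sliding cover on the hood, 0 = over the start button, 0.060 m = fully slid aside along the dock's +y. Stays where it is left; about 1.5 N to move.
- guard_grip (a point): Middle of the upright red grip rib on the child-lock cover: 34 (x) x 12 (y, thickness) x 18 mm (z), axes as the dock's; its foot on the cover lies 9 mm below this point and the 48 x 44 mm cover plate spreads around it.
- start (a joint): Green start button of the dock, 32 mm across: 0 = up, 0.006 m = fully down, about 5 N, springs back.
- start_top (a point): Middle of the start button's top face, 82 mm above the table; it lies right under the closed cover (3 mm gap) and 60 mm to the -y side of the cover once that is slid fully aside.
- flashlight: Bystander: orange flashlight with a toggle switch, lying, 175 x 50 x 50 mm; origin = centre of its underside.
- tweezers_tin: Bystander: flat steel tweezers tin, 60 x 100 x 22 mm; origin = centre of its underside.
- thermometer: Bystander: glass thermometer case with a blue end, 150 (x) x 26 x 22 mm; origin = centre of its underside.
Mind the look-alikes: they are no part of the job. Leave any pink or yellow look-alike of the part that bears light_b_mid alone.

How it is judged:
By the outcome, as a careful person would: the job done as asked, in the order asked, and still so for the second after the job is handed in, with the robot touching nothing.
Of light_b, light_c, light_d only 1 to 3 are there at a start; the rules pass over those that are not, and their reading is None.
At some moment in a run one of light_b, light_c, light_d may be knocked a few centimetres aside while the robot is not near it.
It also fails if it takes over 210 s, if anything falls off the work surface, if the arm or the gripper's body presses on something with over 40 N, if the wrist force passes 120 N, or if a joint passes its speed limit or range.

ROBOT

A 7-joint arm with a two-finger parallel gripper is mounted at the origin on the work surface. World frame = base frame: x ahead of the robot, y to its left, z up, the work surface at z = 0. Lengths are in m, angles in rad, forces in N, time in s.
With the tool pointing down it reaches from about 0.4 to 0.875 m from the base axis. Payload 19.3 kg.
Tool frame: the origin (TCP) lies between the finger pads; the fingertips stand bot.tcp_to_tips ahead of it and the grasp point (between the pads) is the TCP (bot.tcp_to_tips is the distance from the TCP to the fingertips, in m); z points along the fingers, y is the line along which they close (so a half turn about z gives the same grasp; the last joint's range is limited). The gripper opens to 85 mm and grips with 20 to 120 N. Pads are 22 mm wide; open, the fingers measure 114 mm over their backs; the gripper's body (76 mm by 85 mm) begins 54 mm behind the grasp point. The pads swing forward as they close: fully open they stand 13 mm farther back than shut.
Start: joints at [-0.07, 0.521, -0.036, 1.599, 0.021, 1.021, -0.113], TCP at [0.625, -0, 0.25] pointing down, gripper open.
Joint ranges: [-2.91, 2.91], [-0.3, 2.13], [-1.5, 1.42], [0.17, 2.43], [-1.26, 4.41], [0.16, 1.93], [-2.52, 2.52]. Speed limits (rad/s): [1.89, 1.89, 2.39, 2.39, 3.01, 3.01, 3.01].

INTERFACE

Orientations are given as [roll, pitch, yaw] about the fixed x, y, z axes, in that order (R = Rz(yaw) Ry(pitch) Rx(roll)).
In Python, from workcell import telemetry, grab_frame, bot gives the robot as it stands. The module is installed in compiled form; this text tells all that it offers.
- The arm moves only by the shell command python3 -m crank 'ROWS' [FORCE]. ROWS is text: rows parted by semicolons, each of 7 numbers parted by spaces: the finger opening in m, from 0 to 0.0854, then the shift along the tool's x, y, z in m, then the turn, a rotation vector about the tool's x, y, z in degrees. A call has exactly 8 rows; each row shifts and turns the commanded pose from where the row before left it, along the tool's axes as they then stand; what a row does not reach is not made up. A row lasts 1/12 s, in which the tool goes at most 41.7 mm and 7.16 degrees, less where a joint would pass 70% of its speed; a pose out of reach is approached as far as the arm can. A call with a gripper value outside its range is refused whole. The fingers move at their own pace and stop on an object; FORCE is the grip in N (left out, the last holds). Time passes only in rows, so rows that do not move let the fingers close, or fill a call up. It gives the time, the measured TCP pose, the force, the opening and the grip force at its end, in the units of the state.
- telemetry.observe(): the state, without advancing time (a new reading comes with each control period).
- grab_frame(name): name is "scene" or "side" or "wrist"; returns a dict with "pixels" (384x512x3 uint8, red, green, blue), "depth" (384x512 float32, m along the optical axis (not along the pixel's ray), 0 where there is no reading), "vertical_fov" (degrees; the focal length in pixels is half the picture's height over the tangent of half this angle, whatever the lens; pixels are square), "cx", "cy" (the principal point, pixels), "R" (3x3) and "t" (3): a world point X has camera coordinates R X + t; the wrist camera has in their place "hand_eye" (4x4, takes a point from camera to tool coordinates, whose origin is the TCP and whose axes are the flange's). Camera axes: x right, y down, z forward; pixel columns grow to the right and rows downward; lengths in m; the calibration is good to about 2 mm. The wrist camera is an equidistant fisheye: a pixel r from the principal point sees the ray r / f radians off the axis. A picture is of the moment at which its call begins: read the wrist's pose just before it.
- bot.job_done(): hands the job in; it is judged then, once.
The state is a dict: "clock": time; "qpos": joint angles; "qd": joint speeds; "joint_efforts": joint torques, N m; "position": TCP position; "tool_rot": TCP orientation; "force": force on the tool from outside, world axes, zero at the start; "moment": the same for the moment, N m; "grip_width": finger opening in m; "finger_force": force on a finger pad.
Only numpy, scipy, OpenCV 4.12 (cv2) and the standard library are available. Lean on these libraries where they do the work, as an engineer would, in place of code of your own. Each camera call takes 0.05 s, during which the arm holds its last target. There are 200 camera calls.

## Working session

There is one attempt and no reset: what is moved stays moved. The work goes in short steps, Python scripts to look and compute and a shell command to move; the robot and the scene stay as the last step left them, time stands still between calls to the robot, and variables do not carry over. Pictures are saved under pics/ and viewed, at most 14 in all, crops included, and the job is handed in when it is done.

```bash
mkdir -p pics; cat > h.py <<'E'
import numpy as np, cv2
from workcell import telemetry, grab_frame, bot
from scipy.spatial.transform import Rotation as Ro
def st():
    return telemetry.observe()
def snap(name,fn=None):
    s=st(); g=grab_frame(name)
    if fn: cv2.imwrite('pics/'+fn+'.png',g['pixels'][:,:,::-1])
    g['s']=s
    np.savez('/tmp/%s.npz'%name,**{k:v for k,v in g.items() if k!='s'})
    return g
def rays(g,uv):
    uv=np.atleast_2d(np.asarray(uv,float)); H=g['pixels'].shape[0]
    f=H/2/np.tan(np.radians(g['vertical_fov'])/2)
    d=uv-[g['cx'],g['cy']]
    if 'hand_eye' in g:
        r=np.hypot(*d.T); th=r/f; k=np.where(r>1e-9,np.sin(th)/np.maximum(r,1e-9),0)
        c=np.c_[d*k[:,None],np.cos(th)]
        he=g['hand_eye']; s=g['s']; T=Ro.from_euler('xyz',s['tool_rot']).as_matrix()
        return T@he[:3,3]+s['position'],(T@he[:3,:3]@c.T).T
    c=np.c_[d/f,np.ones(len(d))]
    return -g['R'].T@g['t'],(g['R'].T@c.T).T
def onplane(g,uv,z):
    o,d=rays(g,uv); return o+d*((z-o[2])/d[:,2])[:,None]
def cloud(g):
    H,W=g['depth'].shape; v,u=np.mgrid[:H,:W]
    uv=np.c_[u.ravel(),v.ravel()]; o,d=rays(g,uv)
    z=g['depth'].ravel()
    if 'hand_eye' in g:
        r=np.hypot(*(uv-[g['cx'],g['cy']]).T); f=H/2/np.tan(np.radians(g['vertical_fov'])/2)
        d=d/np.cos(r/f)[:,None]
    P=o+d*z[:,None]; P[z==0]=np.nan
    return P.reshape(H,W,3)
E
python3 - <<'E'
from h import *
s=st(); print(s, bot.tcp_to_tips)
for n in('scene','side','wrist'):
    g=snap(n,n+'0'); print(n,g['vertical_fov'],g['cx'],g['cy'],g.get('hand_eye'), None if 'R' not in g else -g['R'].T@g['t'])
E
```

```text
{'clock': 0.0, 'qpos': array([-0.07018584,  0.52198037, -0.03633283,  1.59999785,  0.02118654,
        1.02108844, -0.11275731]), 'qd': array([-0.00012429,  0.00045102, -0.0006965 , -0.00254892, -0.00078982,
       -0.00067852,  0.00091505]), 'joint_efforts': array([-4.24098413e-03, -9.27110124e+01,  1.97758444e+00, -3.69928443e+01,
        1.76317629e-02,  8.19846697e-03, -6.58496788e-05]), 'position': array([ 6.24691659e-01, -3.69607840e-05,  2.49750253e-01]), 'tool_rot': array([-3.14050489e+00,  6.31708988e-05,  1.57081240e+00]), 'force': array([-0.06534861,  0.26642006, -0.08983926]), 'moment': array([-0.01280848,  0.01678185, -0.01027542]), 'finger_force': 0.0, 'grip_width': 0.08544078283895386} 0.019
scene 45.58560647841349 261.4625145050887 199.2591506517436 None [ 1.26118554 -0.46921107  0.91270905]
side 50.37736790745694 255.9955000112206 196.84716429275056 None [0.32284868 0.99304063 0.97089046]
wrist 65.70646984690485 260.9800394533877 194.74293226081826 [[-6.56398514e-04 -9.54562746e-01 -2.98009284e-01  7.51612920e-02]
 [ 9.99999783e-01 -6.43724964e-04 -1.40675158e-04  8.04520406e-04]
 [-5.75527507e-05 -2.98009312e-01  9.54562961e-01 -1.24148036e-01]
 [ 0.00000000e+00  0.00000000e+00  0.00000000e+00  1.00000000e+00]] None
```

View pics/scene0.png

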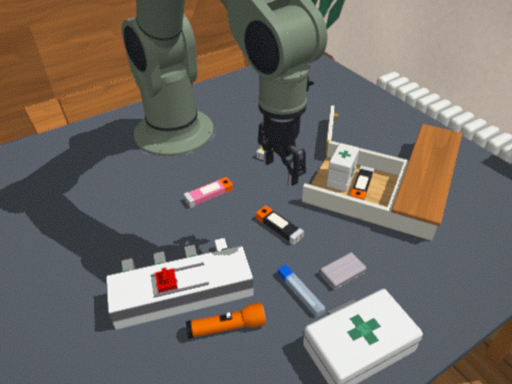

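View pics/side0.png

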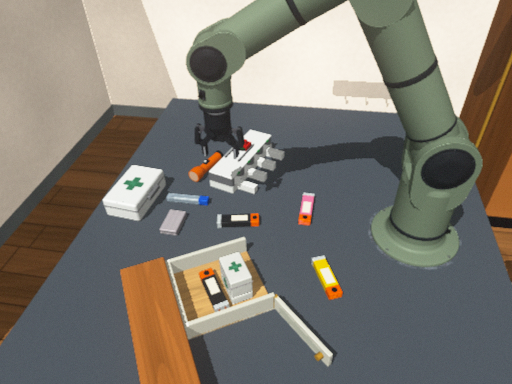

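View pics/wrist0.png

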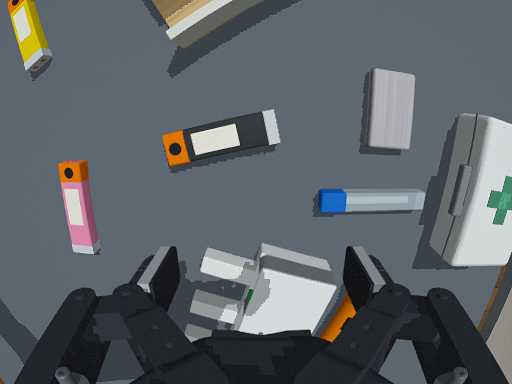

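The table shows one dark light, at scene (279,224), and one in the bay behind the tin, at (362,183). Pink and yellow look-alikes lie nearby. The dock is at the lower left in the scene view, with its red cover at (167,280). I'll fuse the depth into a top view.

```bash
cat > top.py <<'E'
from h import *
x0,x1,y0,y1,r=0.2,1.0,-0.55,0.55,0.002
gs={}
img=np.zeros((int((x1-x0)/r),int((y1-y0)/r),3),np.uint8); hz=np.full(img.shape[:2],-1.)
for n in('scene','side'):
    g=snap(n); P=cloud(g).reshape(-1,3); C=g['pixels'].reshape(-1,3)
    k=np.isfinite(P).all(1)&(P[:,2]<0.2)&(P[:,2]>-.02)
    P,C=P[k],C[k]; i=((x1-P[:,0])/r).astype(int); j=((y1-P[:,1])/r).astype(int)
    k=(i>=0)&(i<img.shape[0])&(j>=0)&(j<img.shape[1])
    for a,b,z,c in zip(i[k],j[k],P[k,2],C[k]):
        if z>hz[a,b]+0.003: hz[a,b]=z; img[a,b]=c
np.savez('/tmp/top.npz',img=img,hz=hz)
cv2.imwrite('pics/top0.png',cv2.resize(img[:,:,::-1],None,fx=1.4,fy=1.4,interpolation=0))
E
python3 top.py
```

```text
(no output)
```

View pics/top0.png

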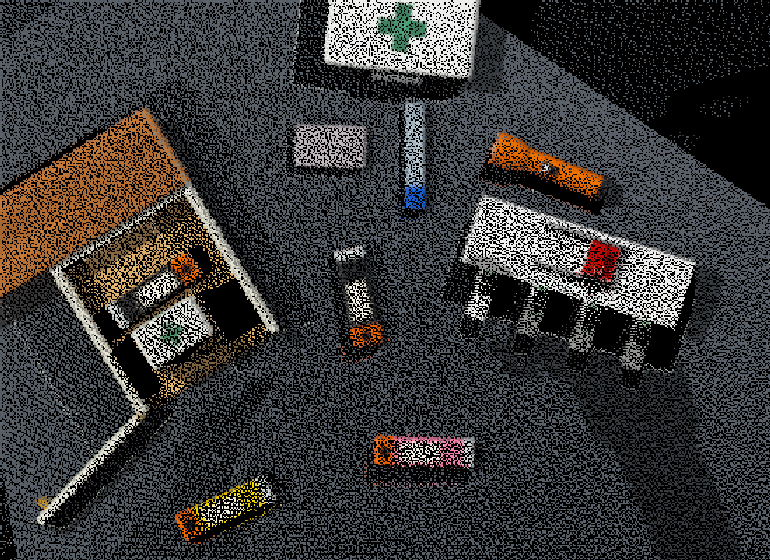

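The top view shows every part clearly. Now I'll fit them by height and colour.

```bash
cat > fit.py <<'E'
from h import *
def pts(n):
    g=dict(np.load('/tmp/%s.npz'%n)); P=cloud(g).reshape(-1,3); C=g['pixels'].reshape(-1,3).astype(int)
    k=np.isfinite(P).all(1); return P[k],C[k]
def rect(p):
    (c,s,a)=cv2.minAreaRect((p[:,:2]*1000).astype(np.float32)); return np.round(c,1),np.round(s,1),round(a,1)
if __name__=='__main__':
  for n in('scene','side'):
    P,C=pts(n); x,y,z=P.T
    hsv=cv2.cvtColor(C[None].astype(np.uint8),cv2.COLOR_RGB2HSV)[0].astype(int)
    H,S,V=hsv.T
    trim=lambda m:P[m]
    print(n)
    m=(abs(z-.101)<.005)&(x>.45)&(x<.62)&(y>.2)&(y<.4); print(' tin',m.sum(),rect(P[m]),np.median(z[m]))
    gm=m&(S>90)&(H>50)&(H<95); print(' cross',P[gm].mean(0))
    m=(abs(z-.070)<.004)&(x>.45)&(x<.75)&(y<-.09)&(y>-.46)&(S<60); print(' hood',m.sum(),rect(P[m]),np.median(z[m]))
    red=(S>150)&((H<5)|(H>174))&(V>90)&(y<-.2)&(y>-.4)&(x>.5); print(' red',red.sum(),z[red].max(),rect(P[red]))
    m=red&(z>z[red].max()-.004); print(' rib',m.sum(),rect(P[m]),np.median(z[m]))
    m=(abs(z-.060)<.003)&(x>.4)&(x<.75)&(y>.15)&(y<.5)&(S<70); 
    for nm,q in(('wallR',m&(y<.28)&(x>.53)&(y-.17<(.73-x)*.6+.03)),('wallall',m)): print(' ',nm,q.sum(), rect(P[q]) if q.sum()>5 else '')
    np.save('/tmp/wall_%s.npy'%n,P[m])
    org=(S>150)&(H>=6)&(H<18)&(V>120)
    m=org&(abs(z-.024)<.006)&(x>.48)&(x<.57)&(y<.12)&(y>-0.02); print(' B orange',m.sum(),rect(P[m]),np.median(z[m]))
    m=(z>.015)&(z<.032)&(x>.49)&(x<.68)&(y>-.01)&(y<.1); print(' B all',m.sum(),rect(P[m]),np.median(z[m]))
    m=org&(abs(z-.03)<.006)&(x>.58)&(x<.66)&(y>.24)&(y<.33); print(' A orange',m.sum(),rect(P[m]) if m.sum() else '')
    m=(z>.022)&(z<.036)&(x>.52)&(x<.67)&(y>.24)&(y<.42); print(' A all',m.sum(),rect(P[m]),np.median(z[m]))
    m=(abs(z-.03)<.004)&(x>.44)&(x<.62)&(y<-.09)&(y>-.40); print(' tongues',m.sum(),rect(P[m]))
E
python3 fit.py
```

```text
scene
 tin 486 (array([525. , 303.5]), array([ 62.3, 103.9]), 31.9) 0.10145422673493515
 cross [0.52256253 0.30533292 0.10239307]
 hood 4361 (array([ 622.6, -276. ]), array([320.1, 109.3]), 72.4) 0.07031219645990239
 red 399 0.10985977954941695 (array([ 627.5, -308. ]), array([42.7, 51.3]), 72.2)
 rib 52 (array([ 628.2, -307.8]), array([11.3, 29.3]), 64.8) 0.10779649245386846
  wallR 241 (array([578.1, 231.3]), array([161. ,  89.2]), 30.3)
  wallall 749 (array([574.7, 322.7]), array([255.7, 249.8]), 32.0)
 B orange 100 (array([521.4,  25.8]), array([29.5, 42.3]), 11.0) 0.024852420044694734
 B all 654 (array([576.6,  37.6]), array([142.4,  43.3]), 11.6) 0.02424364624177061
 A orange 111 (array([616.7, 284.5]), array([40.2, 35.5]), 35.7)
 A all 592 (array([594.5, 330.5]), array([147.3, 178.8]), 0.2) 0.03060681281907318
 tongues 445 (array([ 528.2, -245.4]), array([259.4,  40.7]), 72.5)
side
 tin 668 (array([525. , 304.9]), array([ 63. , 101.3]), 32.7) 0.10105234341264002
 cross [0.5237359  0.30461445 0.10174826]
 hood 985 (array([ 628.3, -274.2]), array([322.5, 103.5]), 73.0) 0.07004553446854245
 red 50 0.10905895081955752 (array([ 613.1, -299.8]), array([50. , 17.3]), 75.6)
 rib 3 (array([ 617.3, -299.6]), array([1.3, 4.6]), 65.2) 0.10836619645329804
  wallR 180 (array([596.9, 198.7]), array([160.7,  17.8]), 31.7)
  wallall 927 (array([569.3, 318.7]), array([250.8, 250.9]), 31.7)
 B orange 73 (array([523.1,  27.1]), array([26.8, 41.8]), 10.4) 0.023785396754032018
 B all 421 (array([578.6,  38.6]), array([140.3,  46. ]), 12.2) 0.023742110225457802
 A orange 95 (array([617.8, 284.5]), array([40.4, 30.2]), 32.5)
 A all 673 (array([581.1, 322.8]), array([ 57.9, 227.3]), 35.0) 0.030104676033355093
 tongues 471 (array([ 556. , -259.9]), array([276.6,  97.8]), 73.2)
```

```bash
python3 -m crank '0.0854 0.013 -0.016 0 0 0 6;0.0854 0.013 -0.016 0 0 0 0;0.0854 0.012 -0.015 0 0 0 0;0.0854 0 0 0 0 0 6;0.0854 0 0 0 0 0 6;0.0854 0 0 0 0 0 6;0.0854 0 0 0 0 0 6;0.0854 0 0 0 0 0 6' 80
python3 -m crank '0.0854 0 0 0 0 0 6;0.0854 0 0 0 0 0 6;0.0854 0 0 0 0 0 6;0.0854 0 0 0 0 0 6;0.0854 0 0 0 0 0 6;0.0854 0 0 0 0 0 6;0.0854 0 0 0 0 0 6;0.0854 0 0 0 0 0 0' 80
cat > look.py <<'E'
from fit import *
import sys
g=snap('wrist',sys.argv[1]); s=g['s']; print('pose',np.round(s['position'],4),np.round(np.degrees(s['tool_rot']),2),s['clock'])
np.savez('/tmp/wristP.npz',P=cloud(g),C=g['pixels'])
E
python3 look.py w1
```

```text
clock: 0.92
position: [0.5807, 0.0411, 0.2503]
tool_rot: [-3.141, 0.0, 0.937]
force: [0.1, 0.6, 0.2]
grip_width: 0.0853
finger_force: 0.0
clock: 1.58
position: [0.5807, 0.0412, 0.2502]
tool_rot: [3.141, 0.0, 0.204]
force: [-0.0, 0.2, 0.8]
grip_width: 0.0854
finger_force: 0.0
pose [0.5807 0.0412 0.2502] [1.7999e+02 1.0000e-02 1.1700e+01] 1.5833
```

View pics/w1.png

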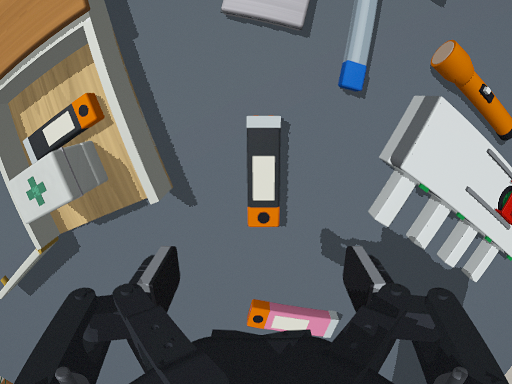

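The wrist view shows light b upright at about (264,170), with the contacts up, and the fingers aligned with it. The dock is on the right, and the bay, tin and light a are on the left. I'll measure them all from this view.

```bash
cat > fitw.py <<'E'
from fit import *
d=np.load('/tmp/wristP.npz'); P=d['P'].reshape(-1,3); C=d['C'].reshape(-1,3)
H,S,V=cv2.cvtColor(C[None],cv2.COLOR_RGB2HSV)[0].astype(int).T; x,y,z=P.T
def show(n,m): print(n,m.sum(),rect(P[m]) if m.sum()>4 else '',np.round(np.median(z[m]),4) if m.sum() else '')
show('B',(z>.017)&(z<.03)&(x>.48)&(x<.68)&(y>-.04)&(y<.12))
show('Bor',(z>.017)&(z<.03)&(x>.45)&(x<.6)&(y>-.05)&(y<.12)&(S>150)&(H<18)&(H>5))
show('Aor',(z>.022)&(z<.036)&(x>.55)&(x<.68)&(y>.22)&(y<.35)&(S>150)&(H<18)&(H>5)&(V>150))
m=(z>.0275)&(z<.0325)&(x>.5)&(x<.68)&(y>.24)&(y<.42)&((V<80)|(S<50)); show('A',m)
show('tin',(z>.097)&(z<.106)&(x>.4)&(x<.65)&(y>.2)&(y<.42))
show('hood',(z>.066)&(z<.074)&(x>.45)&(x<.8)&(y<-.08)&(y>-.5)&(S<60))
show('tong',(z>.026)&(z<.034)&(x>.4)&(x<.8)&(y<-.08)&(y>-.5)&(S<60))
m=(z>.055)&(z<.064)&(x>.5)&(x<.8)&(y>.12)&(y<.3)&(S<60); show('wallR',m)
red=(S>150)&((H<5)|(H>174))&(V>90)&(y<-.2)&(y>-.4)&(x>.5); show('red',red)
np.savez('/tmp/sel.npz',P=P,H=H,S=S,V=V)
E
python3 fitw.py
```

```text
B 3587 (array([576.1,  36.8]), array([139.8,  39.7]), 11.4) 0.0246
Bor 524 (array([521.1,  25.3]), array([27.1, 38.6]), 12.5) 0.0245
Aor 415 (array([616.6, 281.9]), array([39.7, 28.2]), 34.0) 0.0308
A 1818 (array([596. , 329.9]), array([166.4, 179.4]), 0.1) 0.0309
tin 2783 (array([523.6, 302. ]), array([ 62.4, 100.8]), 32.5) 0.1017
hood 8247 (array([ 631.7, -257.3]), array([277.1, 101.1]), 72.4) 0.0703
tong 3033 (array([ 631.6, -271. ]), array([312.7, 252.7]), 72.5) 0.0301
wallR 2588 (array([618.7, 254.2]), array([260.8,  88.7]), 30.6) 0.0605
red 215 (array([ 619.2, -292.9]), array([61.5, 30.8]), 22.6) 0.0888
```

```bash
python3 -m crank '0.0854 -0.0125 0.003 0.028 0 0 0;0.0854 -0.0125 0 0.028 0 0 0;0.0854 0 0 0.028 0 0 0;0.0854 0 0 0.028 0 0 0;0.0854 0 0 0.028 0 0 0;0.0854 0 0 0.028 0 0 0;0.0854 0 0 0.028 0 0 0;0.0854 0 0 0.028 0 0 0' 80
python3 -m crank '0.02 0 0 0 0 0 0;0.02 0 0 0 0 0 0;0.02 0 0 0 0 0 0;0.02 0 0 0 0 0 0;0.02 0 0 0 0 0 0;0.02 0 0 0 0 0 0;0.02 0 0 0 0 0 0;0.02 0 0 0 0 0 0' 80
python3 - <<'E'
from h import *
# dock from wrist cloud: edges in dock axes for candidate yaw
d=np.load('/tmp/sel.npz'); P,S,V=d['P'],d['S'],d['V']
x,y,z=P.T
a=np.radians(-17.55); X=np.array([np.cos(a),np.sin(a)]); Y=np.array([-X[1],X[0]])
u=P[:,:2]@X; v=P[:,:2]@Y
m=(abs(z-.0703)<.003)&(x>.45)&(x<.8)&(y<-.08)&(y>-.5)&(S<60)
print('hood u',np.percentile(u[m],[.3,1,99,99.7]),'v max',np.percentile(v[m],[99,99.7]))
# hood front edge line: per v bin min u
bins=np.arange(v[m].min(),v[m].max(),.01); e=[]
for b in bins:
    k=m&(v>b)&(v<b+.01)
    if k.sum()>20: e.append((b+.005,u[k].min(),u[k].max()))
e=np.array(e); print(np.polyfit(e[2:-2,0],e[2:-2,1],1),np.polyfit(e[2:-2,0],e[2:-2,2],1)); print(np.round(e[::3],4))
t=(abs(z-.0302)<.003)&(u<e[:,1].mean()-.004)&(u>e[:,1].mean()-.08)&(y<-.08)&(y>-.5)&(S<60)
h,ed=np.histogram(v[t],np.arange(-.3,.1,.003)); print([(round(q,3),c) for q,c in zip(ed,h) if c>5])
print('tongue u min',np.percentile(u[t],[.5,2]))
E
```

```text
clock: 2.3
position: [0.5569, 0.0331, 0.025]
tool_rot: [-3.141, -0.0, 0.214]
force: [1.5, 0.5, 0.1]
grip_width: 0.0855
finger_force: 0.0
clock: 2.97
position: [0.5579, 0.033, 0.0285]
tool_rot: [3.141, -0.003, 0.21]
force: [-3.6, -1.1, 10.7]
grip_width: 0.038
finger_force: 81.1
hood u [0.63006717 0.63067408 0.728088   0.72909859] v max [0.08228781 0.08290284]
[0.00099248 0.62998601] [0.34146237 0.7276259 ]
[[-0.1784  0.6293  0.643 ]
 [-0.1484  0.63    0.667 ]
 [-0.1184  0.6304  0.6657]
 [-0.0884  0.6298  0.7163]
 [-0.0584  0.6296  0.7292]
 [-0.0284  0.63    0.729 ]
 [ 0.0016  0.6301  0.7294]
 [ 0.0316  0.6297  0.7293]
 [ 0.0616  0.63    0.7291]]
[(np.float64(-0.207), np.int64(21)), (np.float64(-0.204), np.int64(37)), (np.float64(-0.201), np.int64(41)), (np.float64(-0.198), np.int64(40)), (np.float64(-0.195), np.int64(37)), (np.float64(-0.192), np.int64(43)), (np.float64(-0.189), np.int64(37)), (np.float64(-0.186), np.int64(42)), (np.float64(-0.183), np.int64(69)), (np.float64(-0.129), np.int64(36)), (np.float64(-0.126), np.int64(47)), (np.float64(-0.123), np.int64(44)), (np.float64(-0
[... 178 characters left out ...]
0.105), np.int64(79)), (np.float64(-0.051), np.int64(49)), (np.float64(-0.048), np.int64(67)), (np.float64(-0.045), np.int64(72)), (np.float64(-0.042), np.int64(68)), (np.float64(-0.039), np.int64(72)), (np.float64(-0.036), np.int64(72)), (np.float64(-0.033), np.int64(70)), (np.float64(-0.03), np.int64(80)), (np.float64(-0.027), np.int64(101)), (np.float64(0.027), np.int64(68)), (np.float64(0.03), np.int64(92)), (np.float64(0.033), np.int64(88)), (np.float64(0.036), np.int64(99)), (np.float64(0.039), np.int64(100)), (np.float64(0.042), np.int64(96)), (np.float64(0.045), np.int64(95)), (np.float64(0.048), np.int64(107)), (np.float64(0.051), np.int64(110))]
tongue u min [0.55835705 0.55961856]
```

```bash
python3 -m crank '0.02 0 0 -0.02 0 0 0;0.02 0 0 -0.02 0 0 0;0.02 0 0 -0.03 0 0 0;0.02 0 0 -0.03 0 0 5.9;0.02 0 0 0 0 0 5.9;0.02 0 0 0 0 0 5.9;0.02 0 0 0 0 0 5.9;0.02 0 0 0 0 0 5.8' 80
python3 -m crank '0.02 -0.006 0.02 0 0 0 0;0.02 0 0.025 0 0 0 0;0.02 0 0.025 0 0 0 0;0.02 0 0.025 0 0 0 0;0.02 0 0.025 0 0 0 0;0.02 0 0.025 0 0 0 0;0.02 0 0.0145 0 0 0 0;0.02 0 0 0 0 0 0' 80
python3 look.py w2
cat > dk.py <<'E'
from h import *
s=st(); a=np.radians(-17.55); p=s['position']
print('u %.4f v %.4f z %.4f'%(p[0]*np.cos(a)+p[1]*np.sin(a),-p[0]*np.sin(a)+p[1]*np.cos(a),p[2]),'rot',np.round(np.degrees(s['tool_rot']),2),'F',np.round(s['force'],1),'w %.4f'%s['grip_width'],s['clock'])
E
python3 dk.py
```

```text
clock: 3.63
position: [0.5574, 0.0333, 0.1281]
tool_rot: [-3.14, -0.002, -0.308]
force: [-0.2, 0.6, -2.2]
grip_width: 0.0379
finger_force: 81.2
clock: 4.3
position: [0.5028, -0.1207, 0.128]
tool_rot: [3.141, -0.002, -0.307]
force: [0.2, 0.5, -0.9]
grip_width: 0.0378
finger_force: 81.1
pose [ 0.5028 -0.1207  0.128 ] [ 1.7999e+02 -1.2000e-01 -1.7600e+01] 4.3
u 0.5159 v 0.0385 z 0.1277 rot [-1.7996e+02 -1.1000e-01 -1.7520e+01] F [ 1.2  1.  -1.2] w 0.0379 4.35
```

View pics/w2.png

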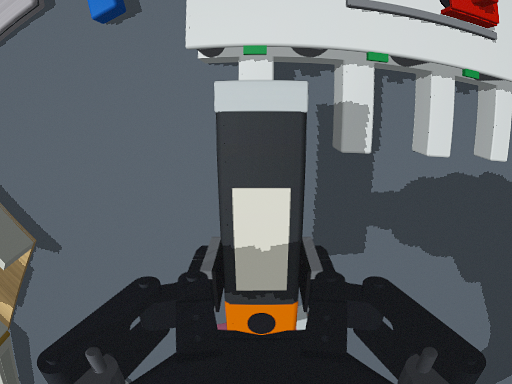

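The wrist view shows the light held straight, with its aluminium nose at about (261,95) lined up with the slot-4 tongue at (256,68). I'll check the light in dock axes.

```bash
cat > held.py <<'E'
from h import *
d=np.load('/tmp/wristP.npz'); P=d['P']; C=d['C']; a=np.radians(-17.55)
u=P[...,0]*np.cos(a)+P[...,1]*np.sin(a); v=-P[...,0]*np.sin(a)+P[...,1]*np.cos(a); z=P[...,2]
p=st()['position']; uu=p[0]*np.cos(a)+p[1]*np.sin(a); vv=-p[0]*np.sin(a)+p[1]*np.cos(a)
for lo,hi in((.03,.05),(.05,.07),(.07,.085),(.085,.1)):
    m=(u>uu+lo)&(u<uu+hi)&(abs(v-vv)<.035)&(z>p[2]-.03)&(z<p[2]+.02)
    print(lo,m.sum(),'v',np.round([v[m].min(),v[m].max(),(v[m].min()+v[m].max())/2],4),'ztop %.4f'%np.median(z[m]),'umax %.4f'%u[m].max())
E
python3 held.py
```

```text
0.03 3673 v [0.0158 0.0559 0.0358] ztop 0.1240 umax 0.5659
0.05 4047 v [0.0155 0.0558 0.0357] ztop 0.1239 umax 0.5859
0.07 3180 v [0.0153 0.056  0.0356] ztop 0.1240 umax 0.6009
0.085 690 v [0.0154 0.0558 0.0356] ztop 0.1239 umax 0.6041
```

```bash
cat >> held.py <<'E'
for v0 in(.04,-.038,-.116,-.194):
    m=(abs(z-.03)<.003)&(abs(v-v0)<.03)&(u>.56)&(u<.625)&(C.min(-1)>90)
    print('tongue',m.sum(),np.round([v[m].min(),v[m].max(),(v[m].min()+v[m].max())/2],4) if m.sum()>5 else '')
m=(abs(z-.0703)<.003)&(v<.08)&(v>-.1)&(u>.5)&(u<.7)
print('hood min u',np.round(np.percentile(u[m],[.2,1]),4),'vmax',v[(abs(z-.0703)<.003)&(u>.64)].max())
E
python3 held.py|tail -5
```

```text
tongue 600 [0.0268 0.0527 0.0398]
tongue 2659 [-0.0513 -0.0248 -0.038 ]
tongue 1900 [-0.1295 -0.1019 -0.1157]
tongue 1238 [-0.2078 -0.1799 -0.1939]
hood min u [0.6252 0.6266] vmax 0.08282907561987474
```

```bash
python3 -m crank '0.02 -0.004 -0.002 0.022 0 0 0;0.02 -0.004 -0.002 0.023 0 0 0;0.02 0 0 0.0235 0 0 0;0.02 0 0 0 0 0 0;0.02 0.012 0 0 0 0 0;0.02 0.012 0 0 0 0 0;0.02 0.01 0 0 0 0 0;0.02 0 0 0 0 0 0' 80; python3 dk.py
python3 -m crank '0.02 0.01 0 0 0 0 0;0.02 0.01 0 0 0 0 0;0.02 0.01 0 0 0 0 0;0.02 0.008 0 0 0 0 0;0.02 0.006 0 0 0 0 0;0.02 0.003 0 0 0 0 0;0.02 0 0 0 0 0 0;0.02 0 0 0 0 0 0' 80; python3 dk.py
```

```text
clock: 5.02
position: [0.532, -0.1213, 0.0595]
tool_rot: [-3.141, -0.003, -0.303]
force: [-0.1, -0.6, -1.4]
grip_width: 0.038
finger_force: 81.8
u 0.5438 v 0.0448 z 0.0595 rot [-1.7997e+02 -1.7000e-01 -1.7340e+01] F [-0.1 -0.6 -1.4] w 0.0380 5.0167
clock: 5.68
position: [0.5721, -0.1359, 0.059]
tool_rot: [3.141, 0.003, -0.305]
force: [-12.7, -4.1, 9.7]
grip_width: 0.0381
finger_force: 83.3
u 0.5865 v 0.0429 z 0.0590 rot [179.94   0.19 -17.47] F [-12.7  -4.1   9.7] w 0.0381 5.6833
```

```bash
python3 -m crank '0.02 0.002 0 0 0 0 0;0.02 0.002 0 0 0 0 0;0.02 0 0 0 0 0 0;0.02 0 0 0 0 0 0;0.02 0 0 0 0 0 0;0.02 0 0 0 0 0 0;0.02 0 0 0 0 0 0;0.02 0 0 0 0 0 0' 80; python3 dk.py
```

```text
clock: 6.35
position: [0.5724, -0.136, 0.0589]
tool_rot: [3.141, 0.011, -0.305]
force: [-37.6, 3.2, 34.5]
grip_width: 0.0379
finger_force: 86.2
u 0.5867 v 0.0429 z 0.0589 rot [179.97   0.63 -17.48] F [-37.6   3.2  34.5] w 0.0379 6.35
```

```bash
python3 -m crank '0.02 -0.005 0 0 0 0 0;0.07 0 0 0 0 0 0;0.07 0 0 0 0 0 0;0.07 0 0 0 0 0 0;0.07 0 0 0 0 0 0;0.07 0 0 -0.02 0 0 0;0.07 0 0 -0.03 0 0 0;0.07 0 0 -0.03 0 0 0' 80; python3 -m crank '0.0854 -0.02 0 -0.03 0 0 0;0.0854 -0.02 0 -0.03 0 0 -6;0.0854 -0.02 0 -0.03 0 0 -6;0.0854 0 0 0 0 0 -6;0.0854 0 0 0 0 0 -6;0.0854 0 0 0 0 0 -6;0.0854 0 0 0 0 0 -6;0.0854 0 0 0 0 0 0' 80;python3 dk.py; python3 - <<'E'
from h import *
g=snap('wrist','w3'); P=cloud(g); a=np.radians(-17.55)
u=P[...,0]*np.cos(a)+P[...,1]*np.sin(a); v=-P[...,0]*np.sin(a)+P[...,1]*np.cos(a); z=P[...,2]
m=(abs(z-.054)<.005)&(abs(v-.04)<.03)&(u>.45)&(u<.62); print(m.sum(),np.percentile(u[m],[0,1,2,5]),v[m].min(),v[m].max(),np.median(z[m]))
h=(abs(z-.0703)<.002)&(v<.05)&(v>-.1)&(u>.5)&(u<.7); print(np.percentile(u[h],[0,.5,1,2]))
E
```

```text
clock: 7.02
position: [0.573, -0.135, 0.1384]
tool_rot: [3.141, 0.002, -0.304]
force: [0.3, 0.9, 1.2]
grip_width: 0.0701
finger_force: 0.0
clock: 7.68
position: [0.5158, -0.1192, 0.2282]
tool_rot: [3.142, -0.001, 0.33]
force: [1.3, 0.4, -0.1]
grip_width: 0.0856
finger_force: 0.0
u 0.5277 v 0.0419 z 0.2282 rot [ 1.800e+02 -3.000e-02  1.892e+01] F [ 1.3  0.4 -0.1] w 0.0856 7.6833
3207 [0.53509866 0.53658181 0.53765984 0.54027001] 0.021855024111314098 0.06289717839648466 0.05474429607238496
[0.62459244 0.62662736 0.62820887 0.63023436]
```

View pics/w3.png

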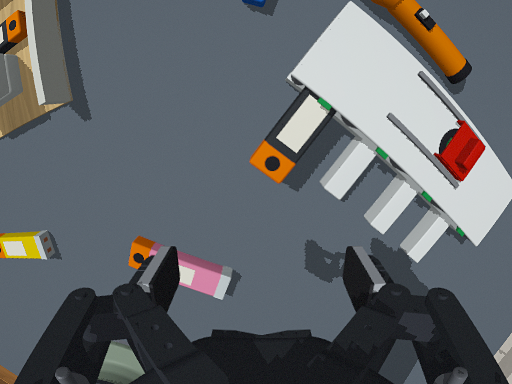

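```bash
python3 -m crank '0.0854 0 0 -0.01 0 0 -6.9;0.0854 0 0 -0.01 0 0 -6.9;0.0854 0 0 0 0 0 -6.9;0.0854 0 0 0 0 0 -6.9;0.0854 0 0 0 0 0 -6.9;0.0854 0 0 0 0 0 -6.9;0.0854 0 0 0 0 0 -6.9;0.0854 0 0 0 0 0 -6.9' 60;python3 -m crank '0.0854 0 0 0 0 0 -6.9;0.0854 0 0 0 0 0 -6.9;0.0854 0 0 0 0 0 -6.9;0.0854 0 0 0 0 0 -6.9;0.0854 0 0 0 0 0 -6.9;0.0854 0 0 0 0 0 -6.9;0.0854 0 0 0 0 0 -6.9;0.0854 0 0 0 0 0 0';python3 -m crank '0.0854 0.025 0.0165 0 0 0 0;0.0854 0.025 0.0165 0 0 0 0;0.0854 0.025 0.0165 0 0 0 0;0.0854 0.025 0.0165 0 0 0 0;0.0854 0.025 0.0165 0 0 0 0;0.0854 0.025 0.0165 0 0 0 0;0.0854 0.025 0.0165 0 0 0 0;0.0854 0.025 0.0165 0 0 0 0';python3 -m crank '0.0854 0.025 0.0165 0 0 0 0;0.0854 0.025 0.0165 0 0 0 0;0.0854 0.025 0.0165 0 0 0 0;0.0854 0.025 0.0165 0 0 0 0;0.0854 0.025 0.0165 0 0 0 0;0.0854 0.027 0.0185 0 0 0 0;0.0854 0 0 0 0 0 0;0.0854 0 0 0 0 0 0'
python3 look.py w4; python3 - <<'E'
from fit import *
d=np.load('/tmp/wristP.npz'); P=d['P'].reshape(-1,3); C=d['C'].reshape(-1,3)
H,S,V=cv2.cvtColor(C[None],cv2.COLOR_RGB2HSV)[0].astype(int).T; x,y,z=P.T
def show(n,m): print(n,m.sum(),rect(P[m]) if m.sum()>4 else '',np.round(np.median(z[m]),4) if m.sum() else '')
show('tin',(z>.097)&(z<.106)&(x>.4)&(x<.65)&(y>.2)&(y<.42))
m=(z>.018)&(z<.036)&(x>.5)&(x<.68)&(y>.24)&(y<.42)
show('Aor',m&(S>150)&(H<18)&(H>5)&(V>150)); show('Adark',m&(V<80)&(z>.027)); show('Alab',m&(S<60)&(V>150)&(z>.027))
E
```

```text
clock: 8.4
position: [0.5156, -0.1192, 0.2477]
tool_rot: [-3.141, 0.0, 1.289]
force: [0.8, -0.6, -0.2]
grip_width: 0.0852
finger_force: 0.0
clock: 9.07
position: [0.5156, -0.1193, 0.2477]
tool_rot: [-3.141, -0.0, 2.133]
force: [0.0, -0.4, -0.7]
grip_width: 0.0854
finger_force: 0.0
clock: 9.73
position: [0.521, 0.1218, 0.2478]
tool_rot: [-3.141, 0.0, 2.123]
force: [0.5, 0.0, -0.3]
grip_width: 0.0855
finger_force: 0.0
clock: 10.4
position: [0.5253, 0.3046, 0.2472]
tool_rot: [-3.141, -0.0, 2.127]
force: [0.8, -0.0, -0.2]
grip_width: 0.0854
finger_force: 0.0
pose [0.5253 0.3046 0.2472] [-1.7996e+02 -3.0000e-02  1.2188e+02] 10.4
tin 6387 (array([522.5, 303.3]), array([61.6, 99.6]), 32.5) 0.1014
Aor 479 (array([616.4, 282.2]), array([39.3, 27. ]), 35.6) 0.0307
Adark 1649 (array([585.7, 324.8]), array([ 39.5, 118.8]), 35.3) 0.0305
Alab 1462 (array([590.1, 303.5]), array([ 76.9, 188.1]), 40.6) 0.0309
```

View pics/w4.png

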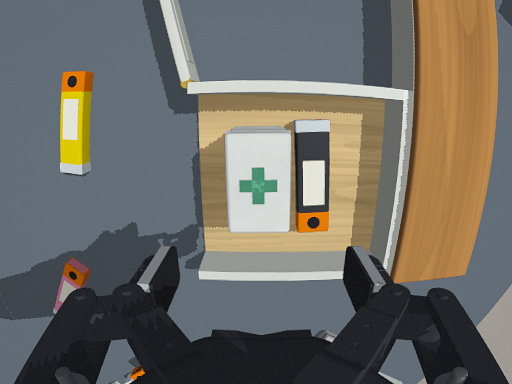

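```bash
python3 -m crank '0.0854 0 -0.003 0.025 0 0 -0.6;0.0854 0 0 0.025 0 0 0;0.0854 0 0 0.025 0 0 0;0.0854 0 0 0.025 0 0 0;0.0854 0 0 0.025 0 0 0;0.0854 0 0 0.025 0 0 0;0.0854 0 0 0.022 0 0 0;0.0854 0 0 0 0 0 0' 40;python3 -m crank '0.04 0 0 0 0 0 0;0.04 0 0 0 0 0 0;0.04 0 0 0 0 0 0;0.04 0 0 0 0 0 0;0.04 0 0 0 0 0 0;0.04 0 0 0 0 0 0;0.04 0 0 0 0 0 0;0.04 0 0 0 0 0 0';python3 -m crank '0.04 0 0 -0.01 0 0 0;0.04 0 0 -0.02 0 0 0;0.04 0 0 -0.02 0 0 0;0.04 0 0 0 0 0 0;0.04 0 -0.02 0 0 0 0;0.04 0 -0.02 0 0 0 0;0.04 0 -0.02 0 0 0 0;0.04 0 -0.02 0 0 0 0'
```

```text
clock: 11.12
position: [0.5221, 0.2987, 0.0722]
tool_rot: [-3.136, 0.001, 2.137]
force: [-0.5, -0.2, 0.2]
grip_width: 0.0854
finger_force: 0.0
clock: 11.78
position: [0.5242, 0.3011, 0.0774]
tool_rot: [3.14, 0.0, 2.14]
force: [-1.3, -2.5, 8.6]
grip_width: 0.0616
finger_force: 45.6
clock: 12.45
position: [0.4552, 0.2573, 0.126]
tool_rot: [3.141, -0.0, 2.141]
force: [-0.3, -0.9, -3.1]
grip_width: 0.0616
finger_force: 46.0
```

```bash
python3 -m crank '0.04 0 -0.02 0 0 0 0;0.04 0 -0.02 0 0 0 0;0.04 0 -0.015 0 0 0 0;0.04 0 0 0.02 0 0 0;0.04 0 0 0.02 0 0 0;0.04 0 0 0.01 0 0 0;0.04 0 0 0.003 0 0 0;0.04 0 0 0 0 0 0';python3 dk.py
```

```text
clock: 13.12
position: [0.4096, 0.2282, 0.0725]
tool_rot: [-3.14, -0.0, 2.142]
force: [0.2, -0.2, -3.7]
grip_width: 0.0614
finger_force: 46.0
u 0.3218 v 0.3411 z 0.0725 rot [-179.93   -0.    122.7 ] F [ 0.2 -0.2 -3.7] w 0.0614 13.1167
```

```bash
python3 -m crank '0.04 0 0 0.001 0 0 0;0.04 0 0 0 0 0 0;0.04 0 0 0 0 0 0;0.0854 0 0 0 0 0 0;0.0854 0 0 0 0 0 0;0.0854 0 0 0 0 0 0;0.0854 0 0 0 0 0 0;0.0854 0 0 0 0 0 0';python3 dk.py;python3 -m crank '0.0854 0 0 -0.025 0 0 0;0.0854 0 0 -0.025 0 0 0;0.0854 0 0 -0.025 0 0 0;0.0854 0 0 -0.025 0 0 0;0.0854 0 0.03 -0.025 0 0 0;0.0854 0 0.03 0 0 0 0;0.0854 0 0.03 0 0 0 0;0.0854 0 0.03 0 0 0 0';python3 -m crank '0.0854 0 0.03 0 0 0 0;0.0854 0 0.03 0 0 0 0;0.0854 0 0.02 0 0 0 0;0.0854 0 0 0 0 0 -3;0.0854 0 0 0 0 0 0;0.0854 0 0 0 0 0 0;0.0854 0 0 0 0 0 0;0.0854 0 0 0 0 0 0'
python3 look.py w5; cat > bayfit.py <<'E'
from fit import *
d=np.load('/tmp/wristP.npz'); P=d['P'].reshape(-1,3); C=d['C'].reshape(-1,3)
H,S,V=cv2.cvtColor(C[None],cv2.COLOR_RGB2HSV)[0].astype(int).T; x,y,z=P.T
def show(n,m): print(n,m.sum(),rect(P[m]) if m.sum()>4 else '',np.round(np.median(z[m]),4) if m.sum() else '')
show('tin',(z>.09)&(z<.106)&(x>.3)&(x<.65)&(y>.1)&(y<.42))
a=np.radians(32); bx=x*np.cos(a)+y*np.sin(a); by=-x*np.sin(a)+y*np.cos(a)
m=(z>.024)&(z<.036)&(x>.5)&(x<.68)&(y>.24)&(y<.42)
show('Aor',m&(S>150)&(H<18)&(H>5)&(V>150)); show('Adark',m&(V<80)); show('A',m&(bx<.74))
f=(z>.02)&(z<.055)&(x>.5)&(x<.75)&(y>.22)&(y<.48)&(bx>.7); print('backwall bx',np.percentile(bx[f],[2,10,50]))
E
python3 bayfit.py
```

```text
clock: 13.78
position: [0.4099, 0.2283, 0.0719]
tool_rot: [3.141, -0.0, 2.141]
force: [0.6, 0.1, 0.1]
grip_width: 0.0855
finger_force: 0.0
u 0.3220 v 0.3412 z 0.0719 rot [179.99  -0.   122.7 ] F [0.6 0.1 0.1] w 0.0855 13.7833
clock: 14.45
position: [0.5121, 0.2937, 0.1975]
tool_rot: [3.141, 0.0, 2.141]
force: [0.4, 0.3, -0.5]
grip_width: 0.0851
finger_force: 0.0
clock: 15.12
position: [0.5778, 0.336, 0.1971]
tool_rot: [3.142, 0.0, 2.193]
force: [-0.2, 0.7, 0.6]
grip_width: 0.0857
finger_force: 0.0
pose [0.5778 0.336  0.1971] [1.8000e+02 1.0000e-02 1.2564e+02] 15.1167
tin 4715 (array([408.8, 231.2]), array([63.4, 99.4]), 32.7) 0.0953
Aor 634 (array([616.1, 282.4]), array([38.9, 26.4]), 34.3) 0.0305
Adark 2227 (array([586.5, 325.2]), array([ 38.7, 118.6]), 34.6) 0.0304
A 5132 (array([589., 324.]), array([ 53.5, 220.3]), 40.3) 0.0306
backwall bx [0.7037952  0.7185584  0.76367749]
```

View pics/w5.png

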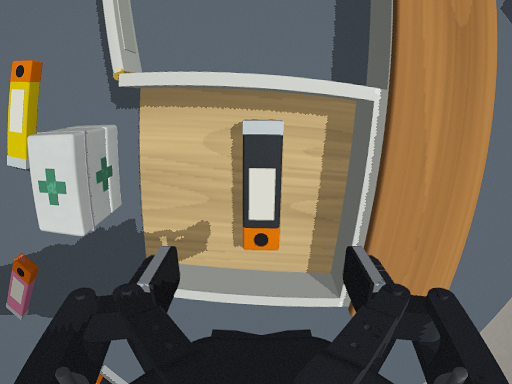

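The view shows the tin standing upright outside the bay and light a clear at about (262,185), contacts up. I'll grip it.

```bash
python3 -m crank '0.066 -0.015 0.001 0.02 0 0 1;0.066 -0.0145 0 0.025 0 0 0;0.066 0 0 0.025 0 0 0;0.066 0 0 0.025 0 0 0;0.066 0 0 0.025 0 0 0;0.066 0 0 0.025 0 0 0;0.066 0 0 0.0175 0 0 0;0.066 0 0 0 0 0 0' 80; python3 dk.py;python3 -m crank '0.02 0 0 0 0 0 0;0.02 0 0 0 0 0 0;0.02 0 0 0 0 0 0;0.02 0 0 0 0 0 0;0.02 0 0 0 0 0 0;0.02 0 0 0 0 0 0;0.02 0 0 0 0 0 0;0.02 0 0 0 0 0 0';python3 dk.py; python3 -m crank '0.02 0 0 -0.02 0 0 0;0.02 0 0 -0.03 0 0 0;0.02 0 0 -0.03 0 0 0;0.02 0 0 -0.03 0 0 0;0.02 0 0 -0.03 0 0 0;0.02 0 0 -0.03 0 0 0;0.02 0 0 0 0 0 0;0.02 0 0 0 0 0 0'
```

```text
clock: 15.83
position: [0.5941, 0.3117, 0.0309]
tool_rot: [-3.137, -0.0, 2.176]
force: [0.3, 0.1, -0.1]
grip_width: 0.066
finger_force: 0.0
u 0.4725 v 0.4763 z 0.0309 rot [-1.7972e+02 -2.0000e-02  1.2469e+02] F [ 0.3  0.1 -0.1] w 0.0660 15.8333
clock: 16.5
position: [0.5969, 0.3132, 0.0364]
tool_rot: [3.139, 0.0, 2.176]
force: [-0.4, 0.5, 8.1]
grip_width: 0.0376
finger_force: 81.5
u 0.4746 v 0.4786 z 0.0364 rot [1.7985e+02 1.0000e-02 1.2468e+02] F [-0.4  0.5  8.1] w 0.0376 16.5
clock: 17.17
position: [0.5967, 0.3131, 0.2071]
tool_rot: [3.137, 0.001, 2.176]
force: [-0.0, 0.1, -2.1]
grip_width: 0.0376
finger_force: 81.1
```

```bash
python3 -m crank '0.02 0 0 0 0 0 6.8;0.02 0 0 0 0 0 6.8;0.02 0 0 0 0 0 6.8;0.02 0 0 0 0 0 6.8;0.02 0 0 0 0 0 6.8;0.02 0 0 0 0 0 6.8;0.02 0 0 0 0 0 6.8;0.02 0 0 0 0 0 6.8' 80; python3 -m crank '0.02 0 0 0 0 0 6.8;0.02 0 0 0 0 0 6.8;0.02 0 0 0 0 0 6.8;0.02 0 0 0 0 0 6.8;0.02 0 0 0 0 0 6.8;0.02 0 0 0 0 0 6.8;0.02 0 0 0 0 0 6.8;0.02 0 0 0 0 0 6.8';python3 -m crank '0.02 0 0 0 0 0 6.7;0.02 0 0 0 0 0 6.7;0.02 0 0 0 0 0 6.7;0.02 0 0 0 0 0 6.7;0.02 0 0 0 0 0 6.6;0.02 0.01 0.02 0 0 0 0;0.02 0.01 0.03 0 0 0 0;0.02 0.01 0.03 0 0 0 0';python3 dk.py
```

```text
clock: 17.83
position: [0.5955, 0.3125, 0.2035]
tool_rot: [-3.141, 0.001, 1.221]
force: [-0.8, 0.0, -1.0]
grip_width: 0.0379
finger_force: 81.1
clock: 18.5
position: [0.5955, 0.3125, 0.2035]
tool_rot: [3.141, 0.001, 0.272]
force: [0.4, 0.8, -2.0]
grip_width: 0.0376
finger_force: 81.1
clock: 19.17
position: [0.5998, 0.2269, 0.2033]
tool_rot: [3.14, 0.001, -0.304]
force: [0.2, -1.2, -1.2]
grip_width: 0.0379
finger_force: 81.0
u 0.5034 v 0.3971 z 0.2033 rot [ 1.7993e+02  4.0000e-02 -1.7410e+01] F [ 0.2 -1.2 -1.2] w 0.0379 19.1667
```

```bash
python3 -m crank '0.02 0.01 0.033 0 0 0 0;0.02 0 0.033 0 0 0 0;0.02 0 0.033 0 0 0 0;0.02 0 0.033 0 0 0 0;0.02 0 0.033 0 0 0 0;0.02 0 0.033 0 0 0 0;0.02 0 0.033 0 0 0 0;0.02 0 0.033 0 0 0 0' 80;python3 -m crank '0.02 0 0.033 0 0 0 0;0.02 0 0.033 0.01 0 0 0;0.02 0 0.033 0.01 0 0 0;0.02 0 0.033 0.01 0 0 0;0.02 0 0.033 0.01 0 0 0;0.02 0 0.033 0.02 0 0 0;0.02 0 0.033 0.02 0 0 0;0.02 0 0 0 0 0 0';python3 dk.py; python3 look.py w6; python3 held.py
```

```text
clock: 19.83
position: [0.5295, -0.0287, 0.2038]
tool_rot: [3.141, 0.001, -0.305]
force: [0.9, -1.0, -1.5]
grip_width: 0.0376
finger_force: 81.0
clock: 20.5
position: [0.4566, -0.2533, 0.1213]
tool_rot: [3.139, 0.004, -0.313]
force: [-2.0, -0.0, -2.4]
grip_width: 0.0378
finger_force: 81.2
u 0.5117 v -0.1039 z 0.1213 rot [179.84   0.24 -17.94] F [-2.  -0.  -2.4] w 0.0378 20.5
pose [ 0.4566 -0.2533  0.1213] [179.84   0.24 -17.94] 20.5
0.03 3603 v [-0.1246 -0.0846 -0.1046] ztop 0.1154 umax 0.5625
0.05 3943 v [-0.1248 -0.0844 -0.1046] ztop 0.1151 umax 0.5825
0.07 3098 v [-0.1251 -0.0842 -0.1047] ztop 0.1151 umax 0.5975
0.085 1193 v [-0.1251 -0.0844 -0.1048] ztop 0.1152 umax 0.6033
tongue 0 
tongue 2904 [-0.052  -0.025  -0.0385]
tongue 641 [-0.1292 -0.1041 -0.1167]
tongue 2666 [-0.2074 -0.1808 -0.1941]
hood min u [0.6252 0.6268] vmax 0.08249836883123209
```

```bash
python3 -m crank '0.02 -0.008 0.006 0 0 0 0;0.02 0 0.006 0.02 0 0 0;0.02 0 0 0.01 0 0 0;0.02 0 0 0 0 0 0;0.02 0 0 0 0 0 0;0.02 0 0 0 0 0 0;0.02 0 0 0 0 0 0;0.02 0 0 0 0 0 0' 80;python3 dk.py; python3 look.py w7; python3 held.py
```

```text
clock: 21.22
position: [0.4504, -0.2565, 0.0949]
tool_rot: [-3.142, -0.001, -0.305]
force: [0.3, 0.3, -2.9]
grip_width: 0.0378
finger_force: 81.1
u 0.5068 v -0.1087 z 0.0949 rot [-1.800e+02 -5.000e-02 -1.746e+01] F [ 0.3  0.3 -2.9] w 0.0378 21.2167
pose [ 0.4504 -0.2565  0.0949] [-1.800e+02 -5.000e-02 -1.746e+01] 21.2167
0.03 3567 v [-0.129 -0.089 -0.109] ztop 0.0892 umax 0.5567
0.05 3942 v [-0.1291 -0.0888 -0.1089] ztop 0.0890 umax 0.5767
0.07 3099 v [-0.129  -0.0884 -0.1087] ztop 0.0891 umax 0.5917
0.085 1377 v [-0.1291 -0.0886 -0.1088] ztop 0.0891 umax 0.5985
tongue 5 
tongue 3556 [-0.0519 -0.0256 -0.0387]
tongue 1274 [-0.1295 -0.1037 -0.1166]
tongue 3351 [-0.2076 -0.1804 -0.194 ]
hood min u [0.6251 0.6259] vmax 0.07001218590013686
```

```bash
python3 -m crank '0.02 0 0.004 0 0 0 0;0.02 0 0.0037 0.017 0 0 0;0.02 0 0 0.0166 0 0 0;0.02 0 0 0 0 0 0;0.02 0.01 0 0 0 0 0;0.02 0.01 0 0 0 0 0;0.02 0.008 0 0 0 0 0;0.02 0 0 0 0 0 0' 80;python3 dk.py;python3 -m crank '0.02 0.01 0 0 0 0 0;0.02 0.01 0 0 0 0 0;0.02 0.01 0 0 0 0 0;0.02 0.008 0 0 0 0 0;0.02 0.006 0 0 0 0 0;0.02 0.003 0 0 0 0 0;0.02 0 0 0 0 0 0;0.02 0 0 0 0 0 0' 80; python3 dk.py
```

```text
clock: 21.93
position: [0.4758, -0.2728, 0.0613]
tool_rot: [3.141, -0.001, -0.305]
force: [-0.5, 0.6, -1.2]
grip_width: 0.0377
finger_force: 81.3
u 0.5359 v -0.1167 z 0.0613 rot [ 1.7999e+02 -8.0000e-02 -1.7460e+01] F [-0.5  0.6 -1.2] w 0.0377 21.9333
clock: 22.6
position: [0.5187, -0.2865, 0.0606]
tool_rot: [3.142, 0.001, -0.306]
force: [0.0, -0.8, -2.2]
grip_width: 0.0378
finger_force: 81.3
u 0.5810 v -0.1168 z 0.0606 rot [ 1.800e+02  3.000e-02 -1.751e+01] F [ 0.  -0.8 -2.2] w 0.0378 22.6
```

```bash
python3 -m crank '0.02 0.003 0 0 0 0 0;0.02 0.002 0 0 0 0 0;0.02 0.001 0 0 0 0 0;0.02 0 0 0 0 0 0;0.02 0 0 0 0 0 0;0.02 0 0 0 0 0 0;0.02 0 0 0 0 0 0;0.02 0 0 0 0 0 0' 80; python3 dk.py
```

```text
clock: 23.27
position: [0.5215, -0.2873, 0.0603]
tool_rot: [-3.14, 0.007, -0.306]
force: [-19.6, 8.4, 14.0]
grip_width: 0.0374
finger_force: 83.1
u 0.5839 v -0.1167 z 0.0603 rot [-179.92    0.4   -17.56] F [-19.6   8.4  14. ] w 0.0374 23.2667
```

```bash
python3 -m crank '0.02 0.002 0 0 0 0 0;0.02 0 0 0 0 0 0;0.02 0 0 0 0 0 0;0.02 -0.005 0 0 0 0 0;0.07 0 0 0 0 0 0;0.07 0 0 0 0 0 0;0.07 0 0 0 0 0 0;0.07 0 0 0 0 0 0' 80; python3 dk.py; python3 -m crank '0.07 0 0 -0.02 0 0 0;0.07 0 0 -0.03 0 0 0;0.07 0 0 -0.03 0 0 0;0.07 0 0 -0.03 0 0 0;0.07 0 0 -0.03 0 0 0;0.07 0 0 -0.03 0 0 0;0.07 0 0 0 0 0 0;0.07 0 0 0 0 0 0'; python3 look.py w8; cat > gd.py <<'E'
from h import *
d=np.load('/tmp/wristP.npz'); P=d['P']; C=d['C']; a=np.radians(-17.55)
H,S,V=cv2.split(cv2.cvtColor(C,cv2.COLOR_RGB2HSV).astype(int))
u=P[...,0]*np.cos(a)+P[...,1]*np.sin(a); v=-P[...,0]*np.sin(a)+P[...,1]*np.cos(a); z=P[...,2]
for v0 in(.04,-.117):
    m=(abs(z-.054)<.005)&(abs(v-v0)<.03)&(u>.45)&(u<.62)&(C.min(-1)<250); print('light',v0,m.sum(),np.percentile(u[m],[0,.5,1,2]) if m.sum()>9 else '')
red=(S>150)&((H<5)|(H>174))&(u>.6)
def b(n,m): print(n,m.sum(),'u',np.round(np.percentile(u[m],[1,99]),4),'v',np.round(np.percentile(v[m],[1,99]),4),'z',np.round(np.percentile(z[m],[1,50,99]),4)) if m.sum()>5 else print(n,0)
b('red',red); b('rib',red&(z>.1035)); b('plate',red&(z<.093)&(z>.083))
gr=(S>110)&(H>45)&(H<90)&(u>.6)&(z>.074); b('green',gr)
E
python3 gd.py; python3 dk.py
```

```text
clock: 23.93
position: [0.5225, -0.2876, 0.0608]
tool_rot: [3.142, -0.001, -0.305]
force: [0.2, 0.3, 0.5]
grip_width: 0.0702
finger_force: 0.0
u 0.5849 v -0.1167 z 0.0608 rot [ 1.800e+02 -3.000e-02 -1.749e+01] F [0.2 0.3 0.5] w 0.0702 23.9333
clock: 24.6
position: [0.5228, -0.2878, 0.2321]
tool_rot: [3.142, -0.003, -0.305]
force: [-1.0, 0.3, -0.9]
grip_width: 0.07
finger_force: 0.0
pose [ 0.5228 -0.2878  0.2321] [ 1.800e+02 -1.700e-01 -1.749e+01] 24.6
light 0.04 2195 [0.53622037 0.53693254 0.53748677 0.53863761]
light -0.117 2806 [0.53563316 0.53600656 0.53639511 0.53771167]
red 2616 u [0.6655 0.7137] v [-0.1279 -0.0862] z [0.0862 0.0898 0.1087]
rib 582 u [0.6736 0.707 ] v [-0.1132 -0.101 ] z [0.1045 0.1073 0.1093]
plate 2015 u [0.6655 0.7139] v [-0.128  -0.0857] z [0.0861 0.0895 0.0912]
green 0
u 0.5846 v -0.1165 z 0.2308 rot [-1.7999e+02 -4.0000e-02 -1.7480e+01] F [ 0.2  0.  -0.8] w 0.0703 24.65
```

View pics/w8.png

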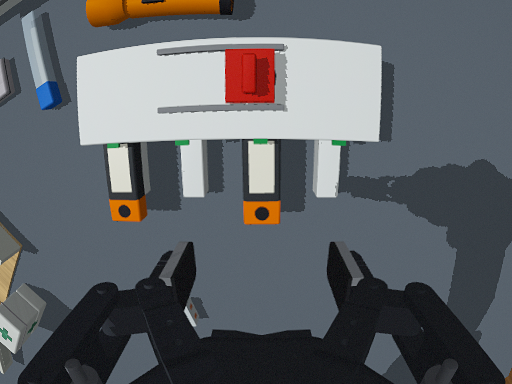

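Both lights sit home, with equal back ends at (125,210) and (262,212). The red cover is closed, with its rib at (250,75). I'll go grip the rib.

```bash
python3 -m crank '0.05 0.03 -0.0095 0 0 0 0;0.05 0.03 0 0 0 0 0;0.05 0.03 0 0 0 0 0;0.05 0.0155 0 0.02 0 0 0;0.05 0 0 0.025 0 0 0;0.05 0 0 0.025 0 0 0;0.05 0 0 0.02 0 0 0;0.05 0 0 0 0 0 0' 30; python3 dk.py; python3 -m crank '0.05 0 0 0.015 0 0 0;0.05 0 0 0.012 0 0 0;0.05 0 0 0 0 0 0;0.0 0 0 0 0 0 0;0 0 0 0 0 0 0;0 0 0 0 0 0 0;0 0 0 0 0 0 0;0 0 0 0 0 0 0';python3 dk.py
```

```text
clock: 25.32
position: [0.6232, -0.3089, 0.1348]
tool_rot: [-3.141, 0.008, -0.305]
force: [-0.0, 0.2, -0.7]
grip_width: 0.05
finger_force: 0.0
u 0.6873 v -0.1066 z 0.1348 rot [-179.96    0.45  -17.5 ] F [-0.   0.2 -0.7] w 0.0500 25.3167
clock: 25.98
position: [0.626, -0.31, 0.1148]
tool_rot: [-3.141, -0.001, -0.305]
force: [-1.3, 2.7, 6.7]
grip_width: 0.0113
finger_force: 33.0
u 0.6903 v -0.1068 z 0.1148 rot [-1.7998e+02 -7.0000e-02 -1.7490e+01] F [-1.3  2.7  6.7] w 0.0113 25.9833
```

```bash
python3 -m crank '0 0 -0.01 0 0 0 0;0 0 -0.01 0 0 0 0;0 0 -0.01 0 0 0 0;0 0 -0.01 0 0 0 0;0 0 -0.01 0 0 0 0;0 0 -0.01 0 0 0 0;0 0 -0.002 0 0 0 0;0 0 0 0 0 0 0' 30; python3 dk.py
```

```text
clock: 26.65
position: [0.6443, -0.2524, 0.1149]
tool_rot: [3.139, -0.002, -0.306]
force: [-2.1, -9.6, 7.3]
grip_width: 0.0109
finger_force: 33.4
u 0.6904 v -0.0464 z 0.1149 rot [ 1.7983e+02 -1.1000e-01 -1.7530e+01] F [-2.1 -9.6  7.3] w 0.0109 26.65
```

```bash
python3 -m crank '0 0 0.002 0 0 0 0;0.05 0 0 0 0 0 0;0.05 0 0 0 0 0 0;0.05 0 0 0 0 0 0;0.05 0 0 -0.02 0 0 0;0.05 0 0 -0.025 0 0 0;0.05 0 0 -0.025 0 0 0;0.05 0 0 0 0 0 0' 30; python3 -m crank '0 -0.03 0.015 0 0 0 0;0 -0.03 0.015 0 0 0 0;0 -0.03 0.015 0 0 0 0;0 0 0.0145 0 0 0 0;0 0 0 0 0 0 0;0 0 0 0 0 0 0;0 0 0 0 0 0 0;0 0 0 0 0 0 0';python3 dk.py; python3 look.py w9; python3 gd.py
```

```text
clock: 27.32
position: [0.6453, -0.2535, 0.1884]
tool_rot: [3.142, -0.006, -0.305]
force: [0.6, -1.0, 0.3]
grip_width: 0.0502
finger_force: 0.0
clock: 27.98
position: [0.5407, -0.2817, 0.1834]
tool_rot: [-3.141, 0.0, -0.304]
force: [0.8, -0.6, 0.1]
grip_width: -0.0005
finger_force: 0.0
u 0.6004 v -0.1056 z 0.1834 rot [-179.98    0.    -17.42] F [ 0.8 -0.6  0.1] w -0.0005 27.9833
pose [ 0.5407 -0.2817  0.1834] [-179.98    0.    -17.42] 27.9833
light 0.04 2715 [0.53544251 0.53655143 0.53742841 0.53849059]
light -0.117 3041 [0.535545   0.5400717  0.54369413 0.5482947 ]
red 3650 u [0.6658 0.7145] v [-0.0696 -0.0269] z [0.0861 0.0899 0.1087]
rib 819 u [0.6737 0.7066] v [-0.054  -0.0423] z [0.104  0.1074 0.1091]
plate 2647 u [0.6658 0.7146] v [-0.0696 -0.0268] z [0.0862 0.0895 0.0915]
green 1344 u [0.6753 0.7043] v [-0.1218 -0.0927] z [0.0796 0.0824 0.0841]
```

View pics/w9.png

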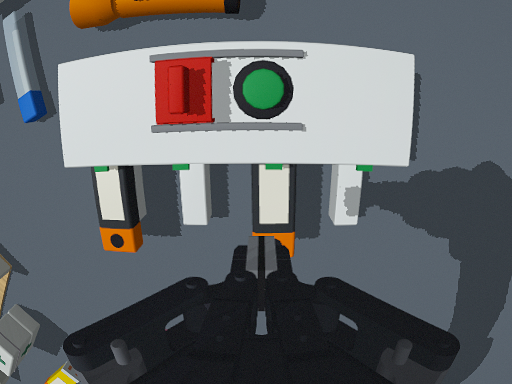

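The cover is fully aside at (183,90), and the green button at (263,90) is uncovered. I'll press it with the fingers shut.

```bash
python3 -m crank '0 0.03 0.0015 0 0 0 0;0 0.03 0 0 0 0 0;0 0.03 0 0 0 0 0;0 0 0 0.025 0 0 0;0 0 0 0.025 0 0 0;0 0 0 0.025 0 0 0;0 0 0 0 0 0 0;0 0 0 0 0 0 0' 30; python3 dk.py; python3 -m crank '0 0 0 0.003 0 0 0;0 0 0 0.003 0 0 0;0 0 0 0.003 0 0 0;0 0 0 0.002 0 0 0;0 0 0 0 0 0 0;0 0 0 0 0 0 0;0 0 0 0 0 0 0;0 0 0 0 0 0 0';python3 dk.py
```

```text
clock: 28.7
position: [0.625, -0.3105, 0.1079]
tool_rot: [-3.141, 0.002, -0.305]
force: [-0.7, -0.9, 0.9]
grip_width: 0.0002
finger_force: 0.0
u 0.6895 v -0.1076 z 0.1079 rot [-1.7999e+02  1.3000e-01 -1.7470e+01] F [-0.7 -0.9  0.9] w 0.0002 28.7
clock: 29.37
position: [0.6255, -0.3112, 0.0981]
tool_rot: [-3.142, -0.001, -0.305]
force: [2.7, -0.1, 3.6]
grip_width: 0.0001
finger_force: 1.5
u 0.6902 v -0.1081 z 0.0981 rot [-1.80e+02 -5.00e-02 -1.75e+01] F [ 2.7 -0.1  3.6] w 0.0001 29.3667
```

```bash
python3 -m crank '0 0 0 0.002 0 0 0;0 0 0 0.002 0 0 0;0 0 0 0.002 0 0 0;0 0 0 0.001 0 0 0;0 0 0 0 0 0 0;0 0 0 0 0 0 0;0 0 0 0 0 0 0;0 0 0 0 0 0 0' 30; python3 dk.py
```

```text
clock: 30.03
position: [0.6258, -0.3115, 0.0943]
tool_rot: [-3.141, -0.002, -0.306]
force: [-14.0, 9.9, 52.7]
grip_width: -0.0003
finger_force: 26.5
u 0.6906 v -0.1083 z 0.0943 rot [-1.7996e+02 -1.3000e-01 -1.7510e+01] F [-14.    9.9  52.7] w -0.0003 30.0333
```

```bash
python3 -m crank '0 0 0 -0.005 0 0 0;0 0 0 -0.02 0 0 0;0 0 0 -0.025 0 0 0;0 0 0 -0.02 0 0 0;0.05 0 -0.02 0 0 0 0;0.05 0 -0.02 0 0 0 0;0.05 0 -0.021 0 0 0 0;0.05 0 0 0 0 0 0' 30; python3 dk.py
```

```text
clock: 30.7
position: [0.6448, -0.2479, 0.1599]
tool_rot: [-3.139, 0.002, -0.301]
force: [-0.4, 1.1, -0.5]
grip_width: 0.0486
finger_force: 0.0
u 0.6896 v -0.0419 z 0.1599 rot [-1.7985e+02  9.0000e-02 -1.7240e+01] F [-0.4  1.1 -0.5] w 0.0486 30.7
```

```bash
python3 -m crank '0.05 0 0.0015 0 0 0 0;0.05 0 0 0.015 0 0 0;0.05 0 0 0.015 0 0 0;0.05 0 0 0.015 0 0 0;0 0 0 0 0 0 0;0 0 0 0 0 0 0;0 0 0 0 0 0 0;0 0 0 0 0 0 0' 30; python3 dk.py; python3 -m crank '0 0 0.01 0 0 0 0;0 0 0.01 0 0 0 0;0 0 0.01 0 0 0 0;0 0 0.01 0 0 0 0;0 0 0.01 0 0 0 0;0 0 0.01 0 0 0 0;0 0 0.002 0 0 0 0;0 0 0 0 0 0 0'; python3 dk.py
```

```text
clock: 31.37
position: [0.6431, -0.255, 0.1166]
tool_rot: [3.141, -0.001, -0.306]
force: [-0.2, -1.4, -0.8]
grip_width: 0.0111
finger_force: 32.5
u 0.6901 v -0.0493 z 0.1166 rot [ 1.7998e+02 -4.0000e-02 -1.7530e+01] F [-0.2 -1.4 -0.8] w 0.0111 31.3667
clock: 32.03
position: [0.6256, -0.3106, 0.1166]
tool_rot: [-3.136, 0.0, -0.304]
force: [-0.6, 21.7, 15.5]
grip_width: 0.0109
finger_force: 34.6
u 0.6902 v -0.1075 z 0.1166 rot [-1.7967e+02  1.0000e-02 -1.7410e+01] F [-0.6 21.7 15.5] w 0.0109 32.0333
```

```bash
python3 -m crank '0 0 -0.0025 0 0 0 0;0.05 0 0 0 0 0 0;0.05 0 0 0 0 0 0;0.05 0 0 0 0 0 0;0.05 0 0 -0.02 0 0 0;0.05 0 0 -0.025 0 0 0;0.05 0 0 -0.025 0 0 0;0.05 0 0 -0.025 0 0 0' 30; python3 -m crank '0.0854 -0.03 -0.02 -0.02 0 0 0;0.0854 -0.03 -0.02 0 0 0 0;0.0854 -0.03 -0.02 0 0 0 0;0.0854 -0.03 -0.03 0 0 0 0;0.0854 -0.03 -0.03 0 0 0 0;0.0854 0 -0.03 0 0 0 0;0.0854 0 -0.03 0 0 0 0;0.0854 0 0 0 0 0 0';python3 dk.py; python3 look.py w10; python3 gd.py
```

```text
clock: 32.7
position: [0.6248, -0.3119, 0.2118]
tool_rot: [3.141, 0.0, -0.306]
force: [0.9, -0.0, -0.0]
grip_width: 0.05
finger_force: 0.0
clock: 33.37
position: [0.5385, -0.0903, 0.2308]
tool_rot: [-3.139, -0.0, -0.3]
force: [0.5, -0.1, -0.2]
grip_width: 0.0854
finger_force: 0.0
u 0.5407 v 0.0763 z 0.2308 rot [-1.7987e+02 -3.0000e-02 -1.7170e+01] F [ 0.5 -0.1 -0.2] w 0.0854 33.3667
pose [ 0.5385 -0.0903  0.2308] [-1.7987e+02 -3.0000e-02 -1.7170e+01] 33.3667
light 0.04 3131 [0.53519414 0.53600138 0.53713684 0.53818864]
light -0.117 2151 [0.53409256 0.53433653 0.53455233 0.5361454 ]
red 1689 u [0.6649 0.7133] v [-0.128  -0.0852] z [0.0786 0.0898 0.1084]
rib 367 u [0.6732 0.706 ] v [-0.113  -0.1003] z [0.1038 0.107  0.109 ]
plate 1073 u [0.665  0.7133] v [-0.1284 -0.0851] z [0.0841 0.0893 0.0926]
green 9 u [0.6859 0.6943] v [-0.0921 -0.0911] z [0.0742 0.0751 0.0754]
```

```bash
python3 -m crank '0.0854 0 0 0 0 0 -6.66;0.0854 0 0 0 0 0 -6.66;0.0854 0 0 0 0 0 -6.66;0.0854 0 0 0 0 0 -6.66;0.0854 0 0 0 0 0 -6.66;0.0854 0 0 0 0 0 -6.66;0.0854 0 0 0 0 0 -6.66;0.0854 0 0 0 0 0 -6.66' 40;python3 -m crank '0.0854 0 0 0 0 0 -6.66;0.0854 0 0 0 0 0 -6.66;0.0854 0 0 0 0 0 -6.66;0.0854 0 0 0 0 0 -6.66;0.0854 0 0 0 0 0 -6.66;0.0854 0 0 0 0 0 -6.66;0.0854 0 0 0 0 0 -6.66;0.0854 0 0 0 0 0 -6.66';python3 -m crank '0.0854 0 0 0 0 0 -6.66;0.0854 0 0 0 0 0 -6.66;0.0854 0 0 0 0 0 -6.66;0.0854 0 0 0 0 0 -6.66;0.0854 0 0 0 0 0 -6.66;0.0854 0 0 0 0 0 0;0.0854 0.02 0.003 0 0 0 0;0.0854 0.02 0.003 0 0 0 0';python3 -m crank '0.0854 0.03 0.006 0 0 0 0;0.0854 0.03 0.006 0 0 0 0;0.0854 0.03 0.006 0 0 0 0;0.0854 0.03 0.006 0 0 0 0;0.0854 0.03 0.006 0 0 0 0;0.0854 0.03 0.006 0 0 0 0;0.0854 0.03 0.006 0 0 0 0;0.0854 0.03 0.006 0 0 0 0';python3 -m crank '0.0854 0.03 0.006 0 0 0 0;0.0854 0.0275 0.004 0 0 0 0;0.0854 0 0 0 0 0 0;0.0854 0 0 0 0 0 0;0.0854 0 0 0 0 0 0;0.0854 0 0 0 0 0 0;0.0854 0 0 0 0 0 0;0.0854 0 0 0 0 0 0'; python3 look.py w11; python3 bayfit.py
```

```text
clock: 34.08
position: [0.5368, -0.0972, 0.2307]
tool_rot: [3.141, 0.0, 0.628]
force: [-0.4, -0.7, 0.1]
grip_width: 0.0854
finger_force: 0.0
clock: 34.75
position: [0.5368, -0.0973, 0.2307]
tool_rot: [3.142, 0.001, 1.558]
force: [0.1, 0.0, -0.0]
grip_width: 0.0857
finger_force: 0.0
clock: 35.42
position: [0.5204, -0.0602, 0.2305]
tool_rot: [-3.141, 0.0, 2.128]
force: [0.7, 0.7, 0.8]
grip_width: 0.0858
finger_force: 0.0
clock: 36.08
position: [0.4324, 0.1701, 0.2308]
tool_rot: [3.141, 0.0, 2.13]
force: [1.4, 1.3, 0.3]
grip_width: 0.085
finger_force: 0.0
clock: 36.75
position: [0.4108, 0.2229, 0.2307]
tool_rot: [-3.142, 0.0, 2.134]
force: [0.3, 0.6, -0.2]
grip_width: 0.0853
finger_force: 0.0
pose [0.4108 0.2229 0.2307] [-1.8000e+02  1.0000e-02  1.2224e+02] 36.75
tin 6963 (array([408.4, 230.8]), array([61.9, 98.6]), 31.9) 0.0954
Aor 0  
Adark 0  
A 99 (array([596. , 331.4]), array([ 48.2, 223.3]), 44.6) 0.0299
backwall bx [0.70713079 0.73699015 0.76380547]
```

```bash
python3 -m crank '0.0854 0.005 0.002 0.015 0 0 -0.45;0.0854 0 0 0.025 0 0 0;0.0854 0 0 0.025 0 0 0;0.0854 0 0 0.025 0 0 0;0.0854 0 0 0.025 0 0 0;0.0854 0 0 0.025 0 0 0;0.0854 0 0 0.0185 0 0 0;0.0854 0 0 0 0 0 0' 40; python3 dk.py; python3 -m crank '0.04 0 0 0 0 0 0;0.04 0 0 0 0 0 0;0.04 0 0 0 0 0 0;0.04 0 0 0 0 0 0;0.04 0 0 0 0 0 0;0.04 0 0 0 0 0 0;0.04 0 0 0 0 0 0;0.04 0 0 0 0 0 0'; python3 dk.py; python3 -m crank '0.04 0 0 -0.01 0 0 0;0.04 0 0 -0.02 0 0 0;0.04 0 0 -0.0255 0 0 0;0.04 0 0 0 0 0 0;0.04 0 0.015 0 0 0 0;0.04 0 0.02 0 0 0 0;0.04 0 0.02 0 0 0 0;0.04 0 0.02 0 0 0 0'; python3 -m crank '0.04 0 0.02 0 0 0 0;0.04 0 0.02 0 0 0 0;0.04 0 0.0195 0 0 0 0;0.04 0 0 0 0 0 0;0.04 0 0 0 0 0 0;0.04 0 0 0.02 0 0 0;0.04 0 0 0.02 0 0 0;0.04 0 0 0 0 0 0'; python3 dk.py
```

```text
clock: 37.47
position: [0.4082, 0.228, 0.0694]
tool_rot: [-3.137, -0.0, 2.143]
force: [-1.1, 0.4, -0.2]
grip_width: 0.0855
finger_force: 0.0
u 0.3205 v 0.3404 z 0.0694 rot [-179.74   -0.    122.79] F [-1.1  0.4 -0.2] w 0.0855 37.4667
clock: 38.13
position: [0.4099, 0.2291, 0.0734]
tool_rot: [3.14, 0.0, 2.143]
force: [-2.6, -1.8, 10.1]
grip_width: 0.062
finger_force: 45.7
u 0.3218 v 0.3420 z 0.0734 rot [1.7990e+02 1.0000e-02 1.2279e+02] F [-2.6 -1.8 10.1] w 0.0620 38.1333
clock: 38.8
position: [0.4732, 0.2699, 0.1283]
tool_rot: [3.141, 0.0, 2.143]
force: [0.4, -0.8, -4.1]
grip_width: 0.0615
finger_force: 45.8
clock: 39.47
position: [0.5205, 0.3004, 0.0849]
tool_rot: [-3.137, 0.0, 2.144]
force: [-1.5, -0.9, -4.6]
grip_width: 0.0613
finger_force: 46.3
u 0.4057 v 0.4434 z 0.0849 rot [-179.73    0.    122.81] F [-1.5 -0.9 -4.6] w 0.0613 39.4667
```

```bash
python3 -m crank '0.04 0 0 0.005 0 0 0;0.04 0 0 0 0 0 0;0.04 0 0 0 0 0 0;0.04 0 0 0 0 0 0;0.04 0 0 0 0 0 0;0.04 0 0 0 0 0 0;0.04 0 0 0 0 0 0;0.04 0 0 0 0 0 0'; python3 dk.py; python3 -c "
from h import *
print(st()['position'])"
```

```text
clock: 40.13
position: [0.5225, 0.3019, 0.0829]
tool_rot: [3.141, 0.0, 2.143]
force: [-0.3, 0.0, -3.6]
grip_width: 0.0617
finger_force: 46.4
u 0.4072 v 0.4454 z 0.0829 rot [179.99   0.   122.81] F [-0.3  0.  -3.6] w 0.0617 40.1333
[0.52252858 0.30185083 0.08289421]
```

```bash
python3 -m crank '0.04 -0.0008 0.0014 0.002 0 0 0;0.04 0 0 0.001 0 0 0;0.04 0 0 0.001 0 0 0;0.04 0 0 0 0 0 0;0.04 0 0 0 0 0 0;0.04 0 0 0 0 0 0;0.04 0 0 0 0 0 0;0.04 0 0 0 0 0 0'; python3 dk.py;python3 -c "
from h import *
print(st()['position'])"
```

```text
clock: 40.8
position: [0.5243, 0.3018, 0.0794]
tool_rot: [3.141, 0.0, 2.143]
force: [-3.3, -4.2, 13.3]
grip_width: 0.0615
finger_force: 48.3
u 0.4089 v 0.4459 z 0.0794 rot [1.7997e+02 2.0000e-02 1.2279e+02] F [-3.3 -4.2 13.3] w 0.0615 40.8
[0.52433478 0.30183395 0.07944869]
```

Down on the floor at the target. I'll release, rise and check.

```bash
python3 -m crank '0.04 0 0 -0.001 0 0 0;0.0854 0 0 0 0 0 0;0.0854 0 0 0 0 0 0;0.0854 0 0 0 0 0 0;0.0854 0 0 0 0 0 0;0.0854 0 0 0 0 0 0;0.0854 0 0 -0.01 0 0 0;0.0854 0 0 -0.025 0 0 0'; python3 -m crank '0.0854 0 0 -0.03 0 0 0;0.0854 0 0 -0.03 0 0 0;0.0854 0 0 -0.03 0 0 0;0.0854 0 0 -0.03 0 0 0;0.0854 0 0 -0.015 0 0 0;0.0854 0 0 0 0 0 0;0.0854 0 0 0 0 0 0;0.0854 0 0 0 0 0 0';python3 look.py w12; python3 bayfit.py|head -1; python3 -m crank '0.0854 -0.03 -0.01 0 0 0 0;0.0854 -0.03 -0.01 0 0 0 0;0.0854 -0.03 -0.01 0 0 0 0;0.0854 -0.03 -0.01 0 0 0 0;0.0854 -0.03 -0.01 0 0 0 0;0.0854 -0.03 -0.01 0 0 0 0;0.0854 -0.03 -0.01 0 0 0 0;0.0854 0 0 0 0 0 0'; python3 -c "
from h import *
snap('scene','scene9');snap('side')"; python3 fit.py
```

```text
clock: 41.47
position: [0.5227, 0.3011, 0.113]
tool_rot: [-3.137, -0.0, 2.144]
force: [0.0, -0.5, -0.7]
grip_width: 0.0853
finger_force: 0.0
clock: 42.13
position: [0.5238, 0.3017, 0.2494]
tool_rot: [-3.141, 0.0, 2.143]
force: [0.4, 0.6, -0.0]
grip_width: 0.0852
finger_force: 0.0
pose [0.5238 0.3017 0.2494] [-179.96    0.    122.81] 42.1333
tin 6346 (array([522.9, 303.5]), array([61.8, 99.6]), 32.1) 0.1014
clock: 42.85
position: [0.5799, 0.0805, 0.2486]
tool_rot: [-3.139, 0.002, 2.136]
force: [0.1, -0.8, 0.2]
grip_width: 0.0854
finger_force: 0.0
scene
 tin 484 (array([525.7, 303.9]), array([ 61.7, 105.8]), 33.3) 0.101729492764777
 cross [0.5229835  0.30649465 0.10238969]
 hood 4381 (array([ 624.4, -276.3]), array([320.1, 108. ]), 72.2) 0.07028713284778731
 red 387 0.11043196247681686 (array([ 628.1, -309. ]), array([42.2, 48.5]), 72.9)
 rib 37 (array([ 628., -309.]), array([10.9, 31. ]), 73.4) 0.10764879113706483
  wallR 230 (array([575.4, 228.9]), array([157.6,  90.2]), 33.1)
  wallall 733 (array([575.6, 322.1]), array([256.6, 249.7]), 31.9)
 B orange 0 (array([0., 0.]), array([0., 
[... 330 characters left out ...]
.52424302 0.30495256 0.10194003]
 hood 708 (array([ 625.7, -277.1]), array([325.2, 103.3]), 74.0) 0.07005920396299381
 red 14 0.10931621737394359 (array([ 625.1, -294.1]), array([10. , 40.2]), 36.4)
 rib 5 (array([ 634.1, -306. ]), array([6.3, 8.5]), 75.6) 0.1068802502706857
  wallR 173 (array([598. , 199.6]), array([153.1,  16.6]), 32.3)
  wallall 950 (array([569.9, 320.6]), array([249.7, 251.4]), 32.3)
 B orange 0 (array([0., 0.]), array([0., 0.]), 0.0) nan
 B all 0 (array([0., 0.]), array([0., 0.]), 0.0) nan
 A orange 0 
 A all 59 (array([577.7, 318.6]), array([ 50.9, 226.3]), 40.9) 0.02932071968547867
 tongues 245 (array([ 549.6, -252.5]), array([286.4, 100.5]), 77.4)
  return _methods._mean(a, axis=axis, dtype=dtype,
  ret = ret.dtype.type(ret / rcount)
```

View pics/scene9.png

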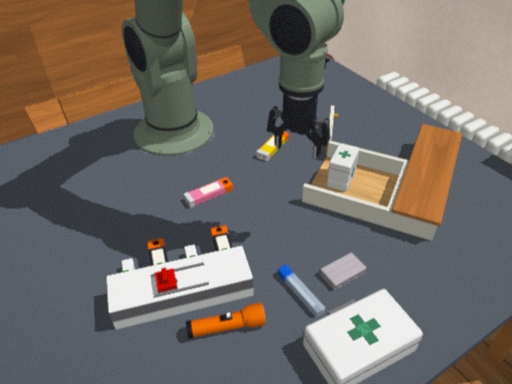

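The tin is back within about 1 mm of where it stood (scene (343,168)). Both lights are in the dock at (157,250) and (221,238), and the cover is closed at (166,280). The pink and yellow look-alikes are untouched.

```bash
python3 -c "
from workcell import bot
print(bot.job_done())"
```

```text
the job is handed in; nothing more can be done
None
```

Job handed in after about 43 s on the robot's clock: both dark lights (the only ones found) are home in slots 4 and 2, the start button was pressed to its stop, the cover is closed again, and the tin stands within about 1 mm of where it stood, facing the same way.

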